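Hook the chair spring onto its anchor post

TASK

The tilt mechanism of an office chair lies on the desk with its return spring hanging loose. Take the spring puller from its wooden block, use its pin in the spring's end eye to stretch the spring and ease the hook onto the anchor post, then put the puller back standing fully home in its block. Handle the spring with the puller only (no fingers on it), do not force it against the post, overstretch it or let it snap back, and leave the stapler, the label roll and the binder clip where they are.

Things in the scene. Friction and masses are not known exactly. Their poses are not given: they have to be found in the camera images.
- plate: fixed dark steel plate of a chair tilt mechanism, 170 x 110 mm, its top 12 mm above the desk; origin on the desk under its middle. Its +x axis runs from the spring's fixed pin (at x = -70, y = 0 mm) to the anchor post (y = 0, x = 19 to 47 mm); z up. Two low side cheeks (to 32 mm above the desk) beside the pin end only.
- spring_pin (a point): axis of the fixed pin about which the spring swings level, at the height of the spring's centre line (34 mm above the desk); the pin's top is 48 mm above the desk
- anchor: steel anchor rail screwed to the plate, 66 x 26 mm, 3 mm thick, origin under its middle at x = 33, y = 0 mm of the plate, x along the plate's x. The anchor post (10 mm across at hook height, 15 mm head from 42 to 46 mm above the desk, 20 mm foot) stands on its centre line, clamped up to 14 mm either way of its middle: where is not reported, it must be seen or felt
- spring: the extension spring with its hook and eye; origin on the pin's axis at spring height, +x along the spring toward its hook, z up. It swings level about the pin and cannot be lifted; pushed against the post with more than 16 N the hook would bend. At the start it is slack and swung 0.25 to 0.5 rad to the plate's +y side of the line to the post.
- seat (a point): centre of the hook's bend, where the post's axis lies when the hook is seated (1.5 mm play); 70 mm from the pin when slack; x axis outward along the spring, mm: 5 mm wire, bent round the origin at 9 mm centre-line radius on the +x side, from the nose at -y to the shank at +y, which runs back from (0, 9) to (-12, 9) and in to (-18, 0)
- nose (a point): centre of the hook's squared nose end (its face 2.5 mm farther back), at (-1, -9) mm in the seat's frame. The mouth is on this -y side: the post passes between nose and plug only while its axis is 8.5 to 12.5 mm behind the seat (toward the pin), so the spring must be drawn that much beyond its seated length; easing it back brings the post into the bend
- plug (a point): middle of the outer face of the spring's end plug, 16 mm across, 17.5 mm behind the seat
- eye (a point): centre of the pulling eye, a level ring on the hook's outer end, 20.5 mm beyond the seat along the spring, 34 mm above the desk; hole 13 mm, wire 5 mm thick; straight wires join it to the hook on both sides (y = -9 and 9 mm), so hook and eye have straight flanks 23 mm apart over all
- hook (a joint): stretch of the spring in m, 0 slack; it pulls 3 N at once and 150 N/m more (6 to 10 N when seated, at 0.019 to 0.047 m); stretched beyond 0.066 m it is spoiled
- block: fixed wooden tool block 70 x 70 x 50 mm, origin under its middle, with one upright 15 mm hole, 46 mm deep, in the middle of its top, 50 mm above the desk
- puller: spring puller, about 100 g, 97 mm long, standing in the block's hole: straight steel pin 7 mm thick and 42 mm long with tapered tip, round flange 34 mm across from 42 to 47 mm above the tip, black square handle 20 x 20 mm from 47 to 97 mm. Origin at the pin's tip, z up along the handle, x and y square to the handle's faces
- puller_grip (a point): middle of the puller's square handle, 72 mm above the pin's tip and on its axis
- puller_tip (a point): tip of the puller's pin
- stapler: desk stapler, 127 x 36 x 40 mm, bystander; origin under its middle
- label_roll_2: white label roll, 62 mm across, 40 mm high, bystander; origin under its middle
- clip_1: black binder clip, 39 x 32 x 22 mm, bystander; origin under its middle
Mind the look-alikes: they are no part of the job. What is shaped like the puller but yellow is not meant.

How it is judged:
On the way, in this order (a step that is already met when the one before it is completed fails the run):
1. the puller draws the spring out by more than 22 mm (value of joint hook above 0.022 m and contact force between puller and spring above 4 N), for 0.2 s.
2. the hook is seated on the post, which bears the load, and the puller is off the spring (y of seat in the frame of anchor between -0.004 and 0.004 m and value of joint hook above 0.015 m and contact force between spring and anchor above 3 N and contact force between puller and spring below 0.5 N), for 0.2 s.
At the end, for the whole second after the job is handed in: the hook is caught on the post: seat within 4 mm of the rail's centre line, stretch over 15 mm, the post bearing the pull (over 3 N); the puller stands upright (within 0.12 rad) in the block's hole, tip within 8 mm of its middle and below 12 mm above the desk (flange on the block), at rest (y of seat in the frame of anchor between -0.004 and 0.004 m and value of joint hook above 0.015 m and contact force between spring and anchor above 3 N and horizontal distance between puller_tip and block below 0.008 m and height (world z) of puller_tip below 0.012 m and angle between puller's own z axis and vertical below 0.12 rad and linear speed of puller below 0.02 m/s); the robot touches nothing.
It fails at once if the spring is overstretched (more than 66 mm) (value of joint hook above 0.066 m).
It fails at once if the spring snaps back (faster than 0.35 m/s) (velocity of joint hook below -0.35 m/s).
It fails at once if the spring is forced against the post with more than 16 N, or the puller bears on it with more than 22 N (contact force between spring and anchor above 16 N or contact force between puller and spring above 22 N).
It fails at once if the fingers press on the spring (contact force between the fingers and spring above 1 N).
It fails at once if the stapler, label roll or binder clip is moved by more than 20 mm (distance of any of stapler, label_roll_2, clip_1 from where it was at the start of the episode above 0.02 m).
It also fails if it takes over 72 s, if anything falls off the work surface, if the arm or the gripper's body presses on something with over 40 N, if the wrist force passes 120 N, or if a joint passes its speed limit or range.

ROBOT

A 6-joint arm with a two-finger parallel gripper is mounted at the origin on a cart in front of the work surface, level with it; the furniture and walls round the work are solid. World frame = base frame: x ahead of the robot, y to its left, z up, the work surface at z = 0. Lengths are in m, angles in rad, forces in N, time in s.
With the tool pointing down it reaches from about 0.325 to 0.775 m from the base axis. Payload 9.3 kg.
Tool frame: the origin (TCP) lies on the centre line of the jaws, within the pads' length; the fingertips stand r.tip_extent ahead of it and the grasp point (between the pads) lies 2 mm behind it (r.tip_extent is the distance from the TCP to the fingertips, in m); z points along the fingers, y is the line along which they close (so a half turn about z gives the same grasp; the last joint's range is limited). The gripper opens to 85 mm and grips with 20 to 120 N. Pads are 22 mm wide; open, the fingers measure 114 mm over their backs; the gripper's body (76 mm by 85 mm) begins 54 mm behind the grasp point. The pads swing forward as they close: fully open they stand 13 mm farther back than shut.
Start: joints at [1.147, 0.259, 0.021, 1.334, 0, 1.418], TCP at [0.147, 0.53, 0.248] pointing down, gripper open.
Joint ranges: [-3.04, 3.04], [-0.91, 1.82], [-1.04, 1.36], [-1.92, 1.95], [-1.52, 1.45], [-3.14, 3.14]. Speed limits (rad/s): [2.22, 2.22, 2.79, 3.14, 3.14, 3.14].

INTERFACE

Orientations are given as a rotation vector (axis times angle).
In Python, from rig import r gives the robot as it stands. Calls block until the motion is done:
- r.movep(position, orientation): joint-space move of the TCP to a pose.
- r.line_to(position, attitude=None, v=0.15): straight line of the TCP; attitude=None keeps the orientation; v is the mean speed in m/s.
- r.set_joints(angles): joint-space move.
- r.move_gripper(opening, grasp_force=None): finger opening in m; grasp_force is the grip in N (None keeps the last); returns when the fingers have stopped.
- r.pause(seconds).
- r.solve_ik(position, orientation): joint angles nearest the present ones, or None.
- r.sense(): the state.
- r.snapshot(name): name is "side" or "top" or "wrist"; returns (picture, depth): 480x640x3 uint8, red, green, blue; 480x640 float32, m along the optical axis (not along the pixel's ray), 0 where there is no reading.
- r.camera_params(name): a dict with "camera_matrix" (3x3 intrinsics, pixels), "R" (3x3) and "t" (3): a world point X has camera coordinates R X + t; the wrist camera has in their place "hand_eye" (4x4, takes a point from camera to tool coordinates, whose origin is the TCP and whose axes are the flange's). Camera axes: x right, y down, z forward; pixel columns grow to the right and rows downward; lengths in m; the calibration is good to about 2 mm. A picture is of the moment at which its call begins: read the wrist's pose just before it. camera_params takes no time and is no camera call.
A pose or a line that the arm cannot do raises r.MotionError and nothing moves.
- r.job_done(): hands the job in; it is judged then, once.
Trained networks look in the newest picture that a camera, given by its name, has taken for a name from the list of things; names that differ only in an ending like _2 or _b are one class to them, and where a whole thing is asked for, a point or a joint stands for the part that bears it (a point fixed in the world has none). Each returns a list of dicts, best first, with "p" (0 to 1); they miss things now and then, are a little off and sometimes report something else, mostly with a low value. They report only what shows in the picture. A call takes as long as a camera call. They do not tell look-alikes from the thing itself.
- r.find_in(camera, target): "point" ([x, y, z] in m, in world coordinates, good to about 4 mm: the middle of the surface that is visible of it).
- r.spot_point(camera, target): "point" ([x, y, z] in m, in world coordinates, good to about 4 mm: a listed point, or the origin of a listed thing).
The state is a dict: "time_s": time; "joint_positions": joint angles; "joint_velocities": joint speeds; "joint_efforts": joint torques, N m; "position": TCP position; "eef_rot": TCP orientation; "force": force on the tool from outside, world axes, zero at the start; "wrist_torque": the same for the moment, N m; "gripper_width": finger opening in m; "grip_force": force on a finger pad.
Only numpy, scipy, OpenCV 4.12 (cv2) and the standard library are available. Lean on these libraries where they do the work, as an engineer would, in place of code of your own. Each camera call takes 0.05 s, during which the arm holds its last target. There are 200 camera calls.

## Working session

There is one attempt and no reset: what is moved stays moved. The work goes in short steps, each a Python script; the robot and the scene stay as the last script left them, time stands still between calls to the robot, and variables do not carry over. Pictures are saved under pics/ and viewed, at most 10 in all, crops included, and the job is handed in when it is done.

```bash
mkdir -p pics; ls
cat > h.py <<'E'
from rig import r
import numpy as np, cv2
from scipy.spatial.transform import Rotation as R
def snap(c,name=None):
    s=r.sense(); im,d=r.snapshot(c)
    if name: cv2.imwrite(f'pics/{name}.png',im[:,:,::-1])
    return im,d,s
def world(c,u,v,z,s=None):
    """u,v pixel, z depth"""
    P=r.camera_params(c);K=np.array(P['camera_matrix'])
    p=np.linalg.inv(K)@np.array([u,v,1.0])*z
    if 'R' in P: return np.array(P['R']).T@(p-np.array(P['t']))
    q=(np.array(P['hand_eye'])@np.r_[p,1])[:3]
    return R.from_rotvec(s['eef_rot']).as_matrix()@q+np.array(s['position'])
def cloud(c,d,s=None):
    v,u=np.mgrid[0:480,0:640]
    P=r.camera_params(c);K=np.array(P['camera_matrix'])
    p=(np.linalg.inv(K)@np.stack([u.ravel(),v.ravel(),np.ones(u.size)]))*d.ravel()
    if 'R' in P: w=np.array(P['R']).T@(p-np.array(P['t'])[:,None])
    else:
        H=np.array(P['hand_eye']); q=H[:3,:3]@p+H[:3,3:]
        w=R.from_rotvec(s['eef_rot']).as_matrix()@q+np.array(s['position'])[:,None]
    return w.T.reshape(480,640,3)
def down(yaw): # tool z down, tool y (closing line) at angle yaw in world
    y=np.array([np.cos(yaw),np.sin(yaw),0]);z=np.array([0,0,-1.]);x=np.cross(y,z)
    return R.from_matrix(np.stack([x,y,z],1)).as_rotvec()
E
python3 - <<'E'
from h import *
im,d,s=snap('top','top'); im2,d2,s=snap('side','side')
print(s, r.tip_extent)
for t in ['plate','spring_pin','anchor','seat','eye','plug','nose','block','puller','puller_grip','stapler','label_roll_2','clip_1']:
    for x in r.spot_point('top',t)[:3]: print(t,np.round(x['point'],3),round(x['p'],2))
E
```

```text
pics
{'time_s': 0.05, 'joint_positions': array([ 1.14739737e+00,  2.59214546e-01,  2.07859804e-02,  1.33370310e+00,
       -4.66177646e-06,  1.41823293e+00]), 'joint_velocities': array([ 0.00054731, -0.00166491,  0.00042574, -0.00048792,  0.00083712,
        0.00115931]), 'joint_efforts': array([ 4.12396403e-03, -5.57239580e+01,  3.45455182e+01,  1.14742230e-02,
       -2.33911660e-04,  3.93703587e-06]), 'position': array([0.14702927, 0.52972808, 0.24766354]), 'eef_rot': array([-4.24077760e-01, -3.11245943e+00,  2.01299961e-03]), 'force': array([-0.80406785, -0.0127404 , -0.54556543]), 'wrist_torque': array([-0.00567011,  0.00707   , -0.00302899]), 'grip_force': 0.0, 'gripper_width': 0.08542168190287582} 0.017
plate [ 0.564 -0.078  0.   ] 0.87
plate [ 0.545 -0.107  0.035] 0.73
plate [ 0.542 -0.089  0.035] 0.43
anchor [ 0.552 -0.05   0.01 ] 0.82
seat [ 0.552 -0.05   0.011] 0.7
seat [ 0.534 -0.096  0.036] 0.6
eye [ 0.524 -0.075  0.036] 0.48
eye [ 0.536 -0.096  0.035] 0.27
plug [ 0.542 -0.107  0.038] 0.59
nose [ 0.542 -0.088  0.039] 0.53
block [ 0.479  0.24  -0.   ] 0.64
puller [ 0.459  0.336 -0.002] 0.82
puller [0.48  0.239 0.009] 0.69
puller [0.479 0.239 0.084] 0.31
puller_grip [0.448 0.312 0.067] 0.82
puller_grip [0.48  0.239 0.08 ] 0.81
stapler [ 0.694 -0.194  0.002] 0.97
label_roll_2 [ 0.675  0.249 -0.002] 0.78
clip_1 [ 0.366  0.12  -0.002] 0.62
```

View pics/top.png

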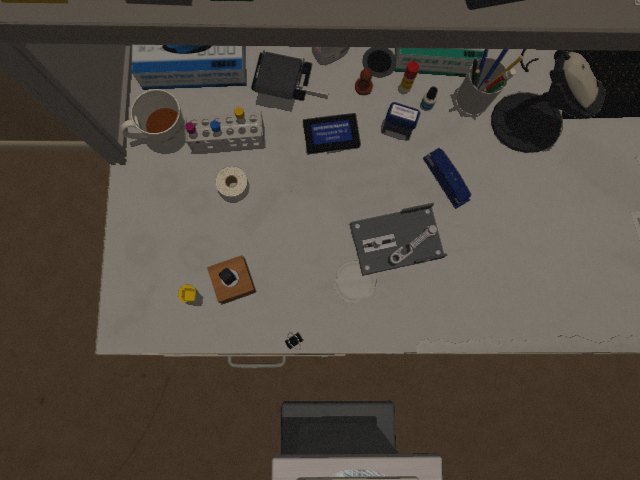

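View pics/side.png

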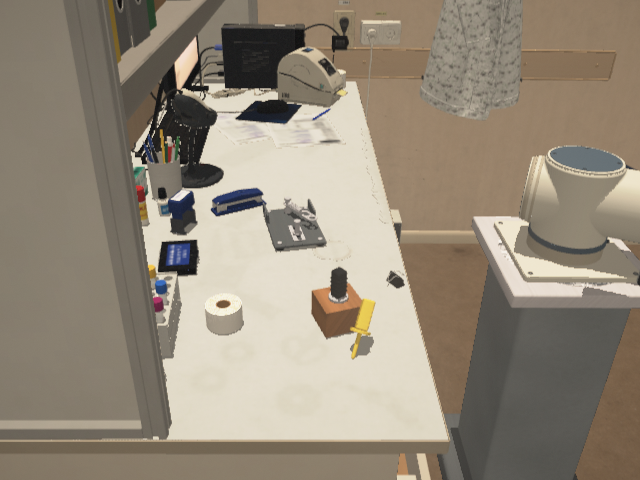

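Top picture: the puller-like things are the black handle in the wooden block at (228,277) and the yellow one at (188,293). Black, in the block, is the wanted one. The plate is at (397,240), with the pin at right about (433,230), the anchor rail at (379,243) and the eye at about (397,258). I'll check the choice with a close wrist view.

Run:
```python
from h import *
print(np.round(r.camera_params('wrist')['hand_eye'],3))
yaw=np.deg2rad(90)
s=r.sense(); print(R.from_rotvec(s['eef_rot']).as_matrix().round(2))
# yaw candidates: prefer joint6 mid
for y in np.deg2rad([-160,-90,-70,0,20,90,110,180]):
    q=r.solve_ik([0.45,0.24,0.26],down(y)); q2=r.solve_ik([0.5,-0.08,0.26],down(y)); print(np.rad2deg(y),None if q is None else np.round(q,2),None if q2 is None else np.round(q2,2))
```

```text
[[-0.001 -0.965 -0.26   0.065]
 [ 1.    -0.001 -0.001  0.   ]
 [ 0.001 -0.26   0.965 -0.126]
 [ 0.     0.     0.     1.   ]]
[[-0.96  0.27  0.  ]
 [ 0.27  0.96 -0.  ]
 [-0.   -0.   -1.  ]]
-160.0 [ 0.33  0.19 -0.04  1.34  0.   -1.59] [-0.32  0.18 -0.05  1.34  0.   -2.24]
-90.0 [ 0.33  0.19 -0.04  1.34  0.   -2.82] [-0.32  0.18 -0.05  1.34  0.    2.82]
-70.0 [ 0.33  0.19 -0.04  1.34  0.    3.12] [-0.32  0.18 -0.05  1.34  0.    2.47]
0.0 [ 0.33  0.19 -0.04  1.34  0.    1.9 ] [-0.32  0.18 -0.05  1.34  0.    1.25]
20.0 [ 0.33  0.19 -0.04  1.34  0.    1.55] [-0.32  0.18 -0.05  1.34  0.    0.9 ]
90.0 [ 0.33  0.19 -0.04  1.34  0.    0.33] [-0.32  0.18 -0.05  1.34  0.   -0.32]
110.0 [ 0.33  0.19 -0.04  1.34  0.   -0.02] [-0.32  0.18 -0.05  1.34  0.   -0.67]
180.0 [ 0.33  0.19 -0.04  1.34  0.   -1.25] [-0.32  0.18 -0.05  1.34  0.   -1.9 ]
```

Run:
```python
from h import *
o=down(np.pi/2)
r.movep([0.52,-0.085,0.20],o); r.pause(0.3)
im,d,s=snap('wrist','w1'); np.savez('w1.npz',im=im,d=d,p=s['position'],e=s['eef_rot'])
for t in ['plate','spring_pin','anchor','seat','eye','plug','nose']:
    for x in r.spot_point('wrist',t)[:2]: print(t,np.round(x['point'],4),round(x['p'],2))
r.movep([0.45,0.25,0.25],o); r.pause(0.3)
im,d,s=snap('wrist','w2'); np.savez('w2.npz',im=im,d=d,p=s['position'],e=s['eef_rot'])
for t in ['block','puller','puller_grip']:
    for x in r.spot_point('wrist',t)[:3]: print(t,np.round(x['point'],4),round(x['p'],2))
print(r.sense()['time_s'])
```

```text
plate [ 0.5689 -0.0781 -0.0028] 0.65
spring_pin [ 0.5756 -0.1468  0.0306] 0.9
spring_pin [ 0.3614  0.1214 -0.0019] 0.7
anchor [ 0.5548 -0.0484  0.0115] 0.75
seat [ 0.5373 -0.0949  0.034 ] 0.58
eye [ 0.5228 -0.0768  0.033 ] 0.78
plug [ 0.545  -0.1075  0.0293] 0.57
plug [ 0.5339 -0.0944  0.0324] 0.26
nose [ 0.5457 -0.0889  0.0369] 0.79
block [ 0.4798  0.24   -0.0013] 0.75
puller [0.4789 0.2395 0.0094] 0.93
puller [0.3961 0.3468 0.025 ] 0.9
puller_grip [0.4794 0.2388 0.0788] 0.68
5.8
```

View pics/w1.png

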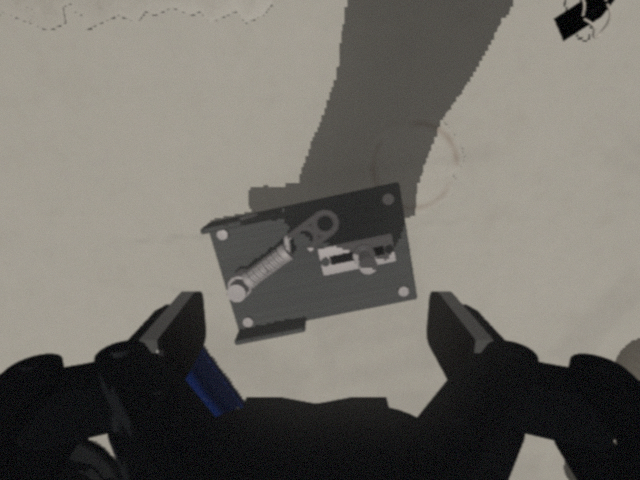

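View pics/w2.png

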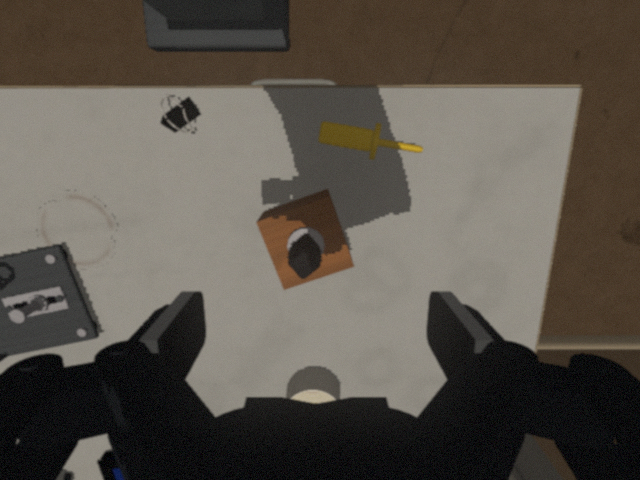

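w1 shows the plate with its pin head at (238,288), eye at (326,221), and post head at about (367,264), slightly +x of the rail's middle. w2 confirms the black puller upright in the block at (303,255); the yellow one lies on the desk at (370,138).

Run:
```python
from h import *
def load(n):
    z=np.load(n); return z['im'],z['d'],dict(position=z['p'],eef_rot=z['e'])
im,d,s=load('w1.npz'); C=cloud('wrist',d,s)
def comp(mask,n,minpx=15):
    k,l,st,c=cv2.connectedComponentsWithStats(mask.astype(np.uint8))
    for i in range(1,k):
        if st[i,4]>=minpx:
            P=C[l==i]; print(n,st[i,4],c[i].round(0),'med',np.median(P,0).round(4),'mid',((np.percentile(P,3,0)+np.percentile(P,97,0))/2).round(4),'minrect',[np.round(a,4) for a in cv2.minAreaRect(P[:,:2].astype(np.float32)*1000)])
roi=np.zeros(d.shape,bool); roi[175:350,195:425]=True
ok=roi&(d>0)
comp(ok&(C[...,2]>0.0425)&(C[...,2]<0.06),'top>42.5')
comp(ok&(C[...,2]>0.029)&(C[...,2]<0.041),'29-41')
comp(ok&(C[...,2]>0.006)&(C[...,2]<0.05),'plate')
comp(ok&(abs(C[...,2]-0.015)<0.006)&(im.min(2)>140),'rail')
im,d,s=load('w2.npz'); C=cloud('wrist',d,s)
roi=np.zeros(d.shape,bool); roi[185:300,240:370]=True; ok=roi&(d>0)
comp(ok&(C[...,2]>0.095),'handle top'); comp(ok&(C[...,2]>0.04)&(C[...,2]<.053),'block')
a,b=[cv2.imread(f'pics/{n}.png') for n in('w1','w2')]
cv2.imwrite('pics/crop.png',np.hstack([cv2.resize(a[180:350,200:420],None,fx=2.3,fy=2.3,interpolation=2)[:390],cv2.resize(b[180:300,250:365],None,fx=2.3,fy=2.3)[:276].copy() if 0 else cv2.copyMakeBorder(cv2.resize(b[180:300,250:365],None,fx=2.3,fy=2.3),0,391-276-1,0,0,0)[:390]]))
```

```text
top>42.5 270 [367. 265.] med [ 0.5547 -0.044   0.0466] mid [ 0.5549 -0.044   0.0461] minrect [array([555.0826, -43.712 ]), array([14.2591, 14.2447]), np.float64(80.8713)]
top>42.5 299 [236. 292.] med [ 0.5772 -0.1494  0.0481] mid [ 0.5776 -0.1494  0.0473] minrect [array([ 577.9509, -149.6254]), array([15.2831, 14.7529]), np.float64(1.6075)]
29-41 1697 [289. 248.] med [ 0.5414 -0.1068  0.0368] mid [ 0.5455 -0.1114  0.0374] minrect [array([ 550.0544, -112.799 ]), array([ 23.2745, 110.1911]), np.float64(37.6997)]
29-41 485 [238. 223.] med [ 0.5238 -0.1481  0.0318] mid [ 0.5239 -0.1485  0.0315] minrect [array([ 524.0383, -148.5724]), array([ 5.4598, 64.033 ]), np.float64(12.281)]
29-41 24 [364. 255.] med [ 0.5511 -0.0452  0.0318] mid [ 0.5518 -0.0446  0.0322] minrect [array([551.6017, -44.4674]), array([2.1684, 7.994 ]), np.float64(12.3038)]
29-41 428 [269. 335.] med [ 0.6261 -0.1265  0.0315] mid [ 0.626  -0.1265  0.0312] minrect [array([ 626.3798, -126.5594]), array([ 6.544 , 64.0779]), np.float64(10.9603)]
plate 22825 [313. 260.] med [ 0.5589 -0.0883  0.0126] mid [ 0.5654 -0.0867  0.02
[... 875 characters left out ...]
y([ 7.4041, 29.7286]), np.float64(10.488)]
rail 35 [403. 291.] med [ 0.5909 -0.0061  0.0153] mid [ 0.5907 -0.0059  0.0148] minrect [array([590.7335,  -6.0809]), array([5.5198, 5.5374]), np.float64(8.8512)]
rail 33 [247. 322.] med [ 0.6218 -0.1485  0.0151] mid [ 0.6214 -0.1487  0.0156] minrect [array([ 621.289 , -148.5368]), array([5.0983, 6.4474]), np.float64(45.717)]
handle top 689 [303. 262.] med [0.4795 0.2394 0.1048] mid [0.48   0.2396 0.1016] minrect [array([481.1968, 239.4145]), array([20.2293, 20.2798]), np.float64(39.9069)]
block 4322 [305. 239.] med [0.4731 0.2404 0.0502] mid [0.4804 0.2391 0.0499] minrect [array([481.4459, 239.2607]), array([70.6156, 70.1756]), np.float64(19.4323)]
```

View pics/crop.png

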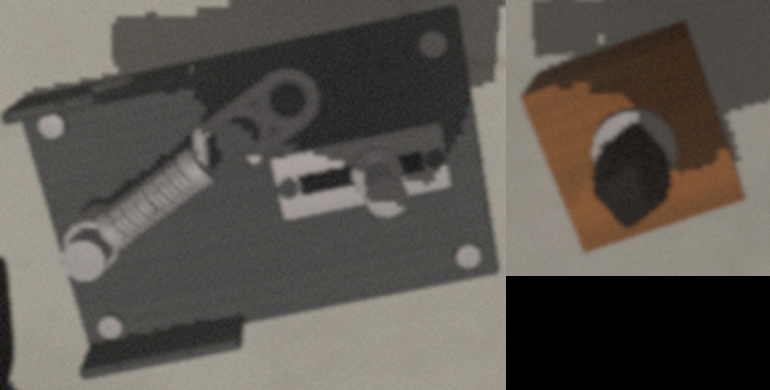

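Run:
```python
from h import *
z=np.load('w1.npz'); s=dict(position=z['p'],eef_rot=z['e'])
a=world('wrist',325.6,222.6,.3,s); o=world('wrist',325.6,222.6,.0,s); k=(0.0365-o[2])/(a[2]-o[2]); print('eye px',o+k*(a-o))
o=down(np.deg2rad(129.9)); x,y=0.4808,0.2394
r.movep([x,y,0.17],o); r.move_gripper(0.06)
r.line_to([x,y,0.078],v=0.1); r.pause(.1)
r.move_gripper(0.0,80); r.pause(.2)
s=r.sense(); print(s['position'],s['gripper_width'],s['grip_force'],s['force'],s['time_s'])
if s['gripper_width']>0.015:
    r.line_to([x,y,0.15],v=0.1); r.pause(.2)
    s=r.sense(); print(s['position'],s['gripper_width'],s['force'],s['wrist_torque'],s['time_s'])
    snap('side','side2')
    for t in ['puller_tip','puller_grip']:
        for q in r.spot_point('side',t)[:2]: print(t,np.round(q['point'],4),round(q['p'],2))
    im=cv2.imread('pics/side2.png'); cv2.imwrite('pics/side2c.png',cv2.resize(im[180:360,280:430],None,fx=3,fy=3))
```

```text
eye px [ 0.52241132 -0.07704408  0.0365    ]
[0.48097221 0.23946972 0.07834673] 0.019099588561279485 78.11157703399658 [0.07605774 0.02718014 5.06154639] 8.7167
[0.48053807 0.2393068  0.1493721 ] 0.01929484294627943 [-0.19508764  0.21500144 -1.3893572 ] [ 0.01786545 -0.0464533  -0.05435935] 9.7833
puller_tip [0.4812 0.2387 0.0798] 0.83
puller_tip [0.3952 0.3452 0.0228] 0.73
puller_grip [0.3807 0.276  0.0144] 0.74
puller_grip [0.4826 0.2399 0.1493] 0.56
```

View pics/side2c.png

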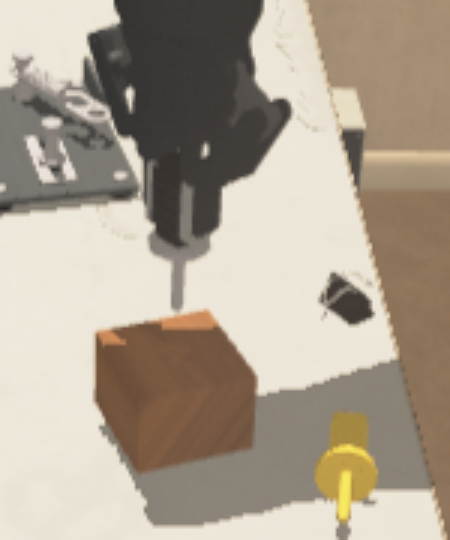

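The puller hangs upright in the jaws (pin at crop (178,280)), with its tip 70 mm below the TCP. Now over the eye, then a force-watched descent.

```bash
cat >> h.py <<'E'
def F(n=4):
    return np.mean([(r.pause(0.02),r.sense()['force'])[1] for _ in range(n)],0)
E
python3 - <<'E'
from h import *
e=np.array([0.5226,-0.0775])
r.line_to([*e,0.15],v=0.2); r.line_to([*e,0.112],v=0.1); r.pause(.2)
f0=F(); print(f0,r.sense()['position'])
np.save('f0.npy',f0)
for z in np.arange(0.110,0.0875,-0.002):
    r.line_to([*e,z],v=0.05); f=F(2)-f0; print(round(z,3),f.round(2),r.sense()['position'][2].round(4))
    if np.abs(f).max()>3: break
print(r.sense()['time_s'])
E
```

```text
[ 0.08138466  0.04578465 -1.06339659] [ 0.52288026 -0.0775563   0.11254242]
0.11 [-0.15 -0.3   0.27] 0.11
0.108 [-0.42 -0.91  1.08] 0.1079
0.106 [-0.6   0.33  0.7 ] 0.1059
0.104 [ 0.54 -0.23  0.28] 0.1039
0.102 [-0.47 -0.55  0.19] 0.1019
0.1 [ 0.19 -0.16  0.47] 0.0999
0.098 [-0.04  0.21 -0.72] 0.0979
0.096 [ 0.05 -0.21  0.32] 0.0959
0.094 [-0.31 -0.12  0.16] 0.0939
0.092 [ 0.72  0.17 -0.03] 0.0919
0.09 [0.14 0.2  0.45] 0.0899
0.088 [-0.59 -0.29 -0.35] 0.0879
15.8833
```

No contact: the pin is in the eye. Pull radially, logging force.

```bash
cat >> h.py <<'E'
P=np.array([0.5778,-0.1495]); A=np.array([0.555,-0.044]); Z=0.088
def pol(rad,deg): return P+rad*np.array([np.cos(np.deg2rad(deg)),np.sin(np.deg2rad(deg))])
def go(rad,deg,v=0.05,z=Z): r.line_to([*pol(rad,deg),z],v=v)
def rep(n=4):
    f0=np.load('f0.npy'); f=F(n)-f0; s=r.sense(); q=s['position'][:2]-P; u=q/np.hypot(*q); t=np.array([-u[1],u[0]])
    print('rad %.4f ang %.1f Fr %.2f Ft %.2f Fz %.2f grip %.4f t %.1f tau %s'%(np.hypot(*q),np.rad2deg(np.arctan2(q[1],q[0])),f[:2]@u,f[:2]@t,f[2],s['gripper_width'],s['time_s'],s['wrist_torque'].round(2)))
E
python3 - <<'E'
from h import *
for rad in [.0945,.099,.109,.119,.129,.139]:
    go(rad,127.5); rep()
im,d,s=snap('wrist','w3'); np.savez('w3.npz',im=im,d=d,p=s['position'],e=s['eef_rot'])
for c in ['wrist','top']:
    if c=='top': snap('top')
    for t in ['seat','plug','eye','nose','puller_tip']:
        for x in r.spot_point(c,t)[:1]: p=np.array(x['point'])[:2]-P; print(c,t,np.round(x['point'],4),round(x['p'],2),'rad',np.hypot(*p).round(4))
E
```

```text
rad 0.0941 ang 127.4 Fr -2.91 Ft -0.06 Fz -0.48 grip 0.0191 t 16.2 tau [-0.64 -0.34  0.02]
rad 0.0987 ang 127.5 Fr -3.54 Ft -0.02 Fz -0.11 grip 0.0195 t 16.5 tau [-0.67 -0.52  0.02]
rad 0.1085 ang 127.4 Fr -5.36 Ft 0.17 Fz -1.03 grip 0.0192 t 16.9 tau [-0.99 -0.74 -0.02]
rad 0.1182 ang 127.4 Fr -6.30 Ft 0.19 Fz -0.35 grip 0.0189 t 17.4 tau [-1.24 -0.97 -0.03]
rad 0.1278 ang 127.4 Fr -7.64 Ft 0.13 Fz -0.53 grip 0.0190 t 17.8 tau [-1.53 -1.16 -0.06]
rad 0.1375 ang 127.4 Fr -9.00 Ft 0.59 Fz -1.45 grip 0.0191 t 18.2 tau [-1.8  -1.38  0.04]
wrist seat [ 0.5081 -0.0594  0.0332] 0.72 rad 0.1139
wrist plug [ 0.5213 -0.0753  0.0291] 0.96 rad 0.0933
wrist eye [ 0.4973 -0.0397  0.0348] 0.55 rad 0.1361
wrist nose [ 0.5181 -0.0525  0.0339] 0.79 rad 0.1139
top puller_tip [0.3981 0.3491 0.021 ] 0.94 rad 0.53
```

View pics/w3.png

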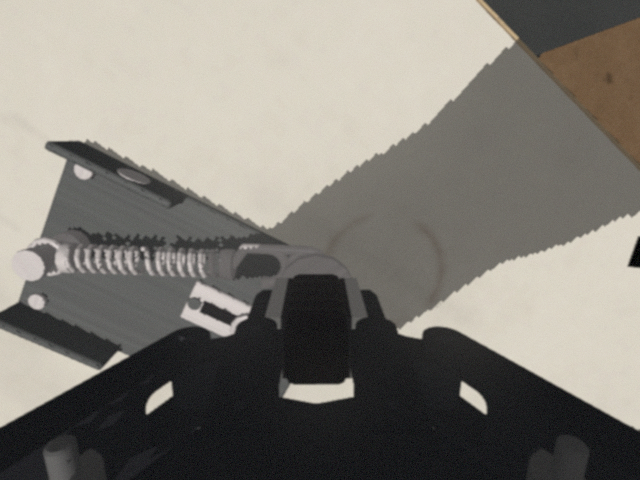

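w3 shows the pin in the eye behind the handle (318,270), the plug face around (230,262), the pin head at (30,258), and the rail at (215,305). I'll measure the plug face from the depth to get the true stretch.

Run:
```python
from h import *
z=np.load('w3.npz'); s=dict(position=z['p'],eef_rot=z['e']); C=cloud('wrist',z['d'],s); im=z['im']
m=z['d']>0; roi=np.zeros(m.shape,bool); roi[220:300,0:300]=True
hd=m&roi&(C[...,2]>.0445)&(C[...,2]<.055)&(np.arange(640)[None]<70)
rc=cv2.minAreaRect(C[hd][:,:2].astype(np.float32)*1000); print('pin head',hd.sum(),rc)
u=np.array([np.cos(np.deg2rad(127.45)),np.sin(np.deg2rad(127.45))]); t=np.array([-u[1],u[0]])
Q=C[m&roi]; g=im[m&roi].mean(1); a=(Q[:,:2]-P)@u*1000; b=(Q[:,:2]-P)@t*1000
for k in np.arange(76,128,1.5):
    w=(abs(a-k)<.75)&(Q[:,2]>.027)&(Q[:,2]<.05)
    if w.any(): print(k,w.sum(),'b',np.percentile(b[w],[2,98]).round(1),'mid(|b|<4)',(w&(abs(b)<4)).sum(),'zmed',np.median(Q[w,2]).round(4),'zmax',Q[w,2].max().round(4))
```

```text
pin head 971 ((578.0203247070312, -149.43023681640625), (15.784612655639648, 16.2654972076416), 71.50598907470703)
76.0 42 b [-7.2 -1.8] mid(|b|<4) 11 zmed 0.0376 zmax 0.0418
77.5 51 b [-3.6  6.7] mid(|b|<4) 34 zmed 0.0323 zmax 0.0416
79.0 87 b [-4.9  6.7] mid(|b|<4) 49 zmed 0.0398 zmax 0.0428
80.5 69 b [-7.3  4. ] mid(|b|<4) 38 zmed 0.04 zmax 0.0422
82.0 24 b [-6.8  6.7] mid(|b|<4) 9 zmed 0.0345 zmax 0.0414
83.5 79 b [-3.7  6.8] mid(|b|<4) 45 zmed 0.0388 zmax 0.042
85.0 79 b [-5.8  6.3] mid(|b|<4) 50 zmed 0.0406 zmax 0.0423
86.5 30 b [-7.2 -2. ] mid(|b|<4) 7 zmed 0.0383 zmax 0.0417
88.0 32 b [-5.9  7.1] mid(|b|<4) 10 zmed 0.0386 zmax 0.0407
89.5 93 b [-7.3  7.2] mid(|b|<4) 51 zmed 0.0408 zmax 0.0429
91.0 89 b [-6.5  7.5] mid(|b|<4) 45 zmed 0.0407 zmax 0.0431
92.5 93 b [-7.   7.2] mid(|b|<4) 47 zmed 0.0409 zmax 0.043
94.0 165 b [-7.   7.2] mid(|b|<4) 83 zmed 0.0386 zmax 0.0435
95.5 46 b [-1.9  6.6] mid(|b|<4) 32 zmed 0.0363 zmax 0.0378
97.0 50 b [-0.3  8.6] mid(|b|<4) 24 zmed 0.0362 zmax 0.0377
98.5 48 b [ 2.  10.4] mid(|b|<4) 9 zmed 0.0362 zmax 0.0381
100.0 44 b [ 4.2 10.9] mid(|b|<
[... 419 characters left out ...]
b|<4) 0 zmed 0.0364 zmax 0.0378
112.0 63 b [-11.5  10.7] mid(|b|<4) 0 zmed 0.0363 zmax 0.0378
113.5 59 b [-11.1  10.9] mid(|b|<4) 0 zmed 0.0361 zmax 0.0382
115.0 56 b [-10.2  10.7] mid(|b|<4) 0 zmed 0.0362 zmax 0.038
116.5 50 b [-5.9 10.8] mid(|b|<4) 0 zmed 0.0364 zmax 0.0377
118.0 77 b [-5.5 10.6] mid(|b|<4) 24 zmed 0.0361 zmax 0.0376
119.5 84 b [-3.5 10.9] mid(|b|<4) 41 zmed 0.0363 zmax 0.0379
121.0 66 b [ 0.1 10.9] mid(|b|<4) 20 zmed 0.0363 zmax 0.0382
122.5 55 b [ 2.  10.9] mid(|b|<4) 15 zmed 0.0361 zmax 0.0387
124.0 51 b [ 3.1 11. ] mid(|b|<4) 5 zmed 0.0363 zmax 0.0379
125.5 41 b [ 4.3 10.6] mid(|b|<4) 1 zmed 0.0366 zmax 0.0381
127.0 35 b [ 5.6 10.8] mid(|b|<4) 0 zmed 0.0366 zmax 0.0376
```

Seat radius is 112.1 mm at commanded 139 (gap 94.8–108.3 matches the given sizes). The mouth needs about 118, so I command 145.2 and swing in with force watch.

Run:
```python
from h import *
go(.1452,127.5); rep()
f0=np.load('f0.npy')
for a in [123,118.5,114,112,110,108,106,104,102.2]:
    go(.1452,a,v=0.06); rep(3)
    f=F(3)-f0
    u=pol(1,a)-P; t=np.array([-u[1],u[0]])
    if abs(f[:2]@t)>3 or abs(f[:2]@u)>14: print('STOP'); break
snap('wrist','w4')
```

```text
rad 0.1434 ang 127.4 Fr -10.12 Ft 0.43 Fz -2.11 grip 0.0193 t 19.1 tau [-1.98 -1.51 -0.02]
rad 0.1433 ang 122.8 Fr -10.43 Ft 0.65 Fz -1.55 grip 0.0191 t 19.5 tau [-2.14 -1.43 -0.03]
rad 0.1434 ang 118.3 Fr -10.03 Ft 0.02 Fz -0.92 grip 0.0192 t 20.0 tau [-2.34 -1.28 -0.  ]
rad 0.1435 ang 113.9 Fr -10.52 Ft -0.05 Fz -0.56 grip 0.0190 t 20.4 tau [-2.41 -1.08 -0.01]
rad 0.1435 ang 111.9 Fr -10.06 Ft 0.25 Fz -0.25 grip 0.0190 t 20.8 tau [-2.42 -0.93 -0.01]
rad 0.1435 ang 109.9 Fr -10.98 Ft 0.39 Fz -0.25 grip 0.0193 t 21.1 tau [-2.49 -0.92  0.05]
rad 0.1435 ang 108.0 Fr -10.47 Ft -0.27 Fz -0.64 grip 0.0189 t 21.4 tau [-2.52 -0.79 -0.  ]
rad 0.1435 ang 106.0 Fr -10.44 Ft -0.00 Fz -0.18 grip 0.0191 t 21.8 tau [-2.55 -0.73 -0.04]
rad 0.1435 ang 104.0 Fr -10.27 Ft 0.00 Fz -0.09 grip 0.0190 t 22.1 tau [-2.57 -0.63  0.04]
rad 0.1433 ang 102.2 Fr -11.16 Ft -0.36 Fz 0.01 grip 0.0191 t 22.5 tau [-2.81 -0.56  0.04]
```

View pics/w4.png

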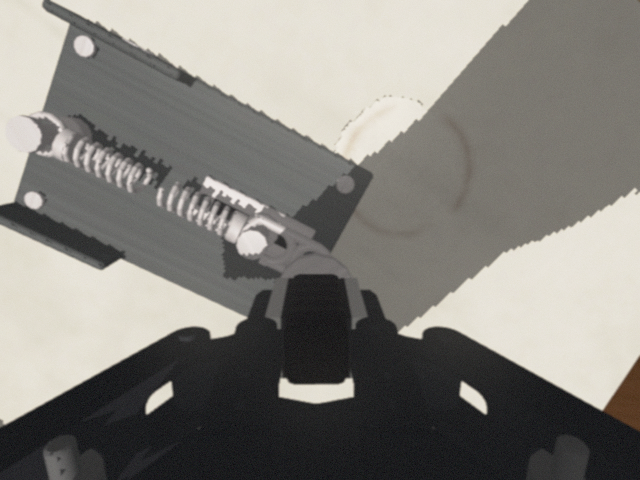

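The post head (252,238) sits between plug and hook with no side force. Ease back.

Run:
```python
from h import *
f0=np.load('f0.npy')
for rad in [.141,.138,.135,.1335,.132,.1305,.129]:
    go(rad,102.2,v=0.03); rep(4)
```

```text
rad 0.1394 ang 102.3 Fr -10.03 Ft 0.03 Fz 0.05 grip 0.0194 t 23.0 tau [-2.42 -0.49  0.01]
rad 0.1364 ang 102.3 Fr -9.25 Ft -0.18 Fz -0.25 grip 0.0191 t 23.3 tau [-2.34 -0.52  0.02]
rad 0.1335 ang 102.3 Fr -9.10 Ft -0.24 Fz 0.38 grip 0.0190 t 23.6 tau [-2.22 -0.49 -0.05]
rad 0.1321 ang 102.3 Fr -8.29 Ft 0.13 Fz 0.70 grip 0.0193 t 23.9 tau [-2.14 -0.47 -0.02]
rad 0.1314 ang 102.3 Fr -5.95 Ft 0.21 Fz 0.68 grip 0.0194 t 24.2 tau [-1.43 -0.3  -0.02]
rad 0.1307 ang 102.3 Fr -2.34 Ft -0.06 Fz -0.11 grip 0.0188 t 24.5 tau [-0.57 -0.04 -0.  ]
rad 0.1293 ang 102.2 Fr 0.22 Ft 0.36 Fz 0.26 grip 0.0189 t 24.9 tau [ 0.04  0.03 -0.  ]
```

Run:
```python
from h import *
go(.1275,102.2,v=0.03); rep(3)
for z in [.095,.105,.115]:
    go(.1275,102.2,v=0.06,z=z); rep(3)
x,y=pol(.1275,102.2); r.line_to([x,y,.15],v=.15)
r.line_to([0.4809,0.2394,.15],v=.2); r.pause(.3)
im,d,s=snap('top')
for t in ['seat','eye']:
    for q in r.spot_point('top',t)[:2]: print(t,np.round(q['point'],4),round(q['p'],2),'expected seat',pol(.108,102.2),'eye',pol(.1285,102.2))
cv2.imwrite('pics/top2c.png',cv2.resize(im[190:310,190:460,::-1],None,fx=2.9,fy=2.9,interpolation=2))
im,d,s=snap('side')
for q in r.spot_point('side','puller_tip')[:2]: print(np.round(q['point'],4),round(q['p'],2))
print(s['position'],s['gripper_width'],s['time_s'])
```

```text
rad 0.1275 ang 102.2 Fr 0.30 Ft 0.75 Fz 0.41 grip 0.0190 t 25.2 tau [0.05 0.01 0.05]
rad 0.1275 ang 102.1 Fr 0.00 Ft -0.16 Fz 0.50 grip 0.0189 t 25.5 tau [0.05 0.03 0.03]
rad 0.1275 ang 102.1 Fr -0.11 Ft 0.31 Fz -0.07 grip 0.0192 t 25.8 tau [ 0.01  0.   -0.04]
rad 0.1275 ang 102.2 Fr 0.30 Ft -0.36 Fz -0.29 grip 0.0191 t 26.2 tau [0.02 0.03 0.03]
seat [ 0.5557 -0.0477  0.0325] 0.53 expected seat [ 0.55497692 -0.04393908] eye [ 0.55064476 -0.02390206]
eye [ 0.5505 -0.0249  0.0353] 0.76 expected seat [ 0.55497692 -0.04393908] eye [ 0.55064476 -0.02390206]
[0.3954 0.3452 0.0208] 0.78
[0.4813 0.238  0.0815] 0.61
[0.4809561  0.23922756 0.15000234] 0.01906952046320276 28.5583
```

View pics/top2c.png

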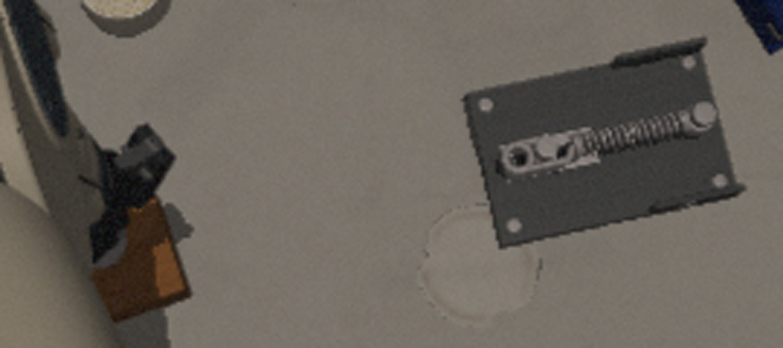

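The hook is seated on the post, crop (548,148), with the eye at (519,158) on the line. The puller tip is over the hole, so I insert with force watch.

Run:
```python
from h import *
b=[0.4809,0.2394]
r.line_to([*b,.122],v=.12); f0=F(4); ok=True
for z in [.116,.110,.1,.09,.084,.081,.079,.078,.077]:
    r.line_to([*b,z],v=.06); f=F(2)-f0; print(z,f.round(2),r.sense()['position'][2].round(4))
    if np.abs(f).max()>4: ok=z<.0815; break
print(ok)
if ok:
    r.move_gripper(0.05); r.pause(.3); r.line_to([*b,.2],v=.12); r.pause(.4)
    im,d,s=snap('side'); print([(np.round(q['point'],4),round(q['p'],2)) for q in r.spot_point('side','puller_grip')[:2]],s['time_s'])
    im2,_,s=snap('wrist'); print([(np.round(q['point'],4),round(q['p'],2)) for q in r.spot_point('wrist','puller')[:2]])
    cv2.imwrite('pics/fin.png',np.hstack([cv2.resize(im[200:360,270:420,::-1],(400,427)),cv2.resize(im2[120:440,170:470,::-1],(400,427))]))
```

```text
0.116 [-0.12  0.14  0.22] 0.1161
0.11 [-0.36  0.5   0.12] 0.1098
0.1 [-0.2   0.55  0.48] 0.0997
0.09 [-0.06 -0.42  0.44] 0.0897
0.084 [-0.32  0.46  0.46] 0.0838
0.081 [-0.56  0.33  0.09] 0.0809
0.079 [-0.44 -0.47  0.13] 0.0789
0.078 [-1.34  0.23  5.88] 0.0784
True
[(array([0.3843, 0.272 , 0.0128]), 0.69), (array([0.4848, 0.2434, 0.0802]), 0.65)] 33.775
[(array([0.482 , 0.2397, 0.0106]), 0.81), (array([0.3961, 0.3429, 0.0234]), 0.65)]
```

View pics/fin.png

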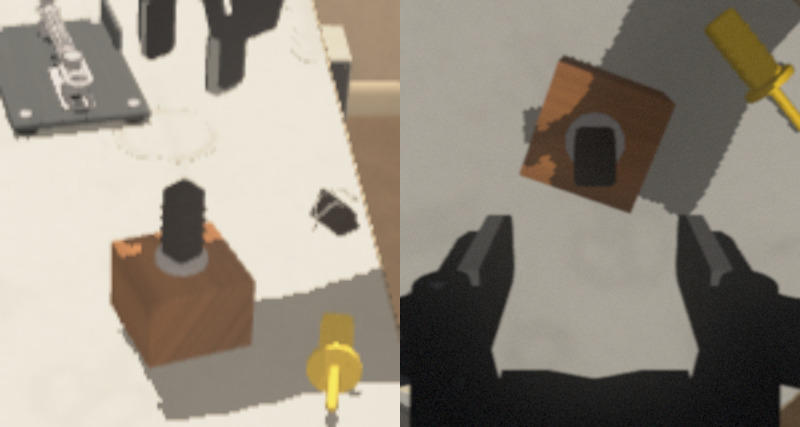

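The puller stands upright with its flange on the block, (182,258) in the left half, and the gripper is clear above it. Handing in.

```bash
python3 -c "
from rig import r
print(r.job_done())"
```

```text
the job is handed in; nothing more can be done
None
```

The job is handed in at about 34 s of robot time: the spring is hooked on the anchor post and the puller stands home in its block, both checked in the last pictures; the hand-in gave no verdict.

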